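# Seat the sample tube, then hold the sprung tweezers at the marked gap over it

## Robot

A 6-joint arm with a two-finger parallel gripper is mounted at the origin on the work surface. World frame = base frame: x ahead of the robot, y to its left, z up, the work surface at z = 0. Lengths are in m, angles in rad, forces in N, time in s.
With the tool pointing down it reaches from about 0.25 to 0.8 m from the base axis. Payload 3.9 kg.
Tool frame: the origin (TCP) lies midway between the tips of the shut fingers; the grasp point (between the pads) lies 19 mm behind it; z points along the fingers, y is the line along which they close (so a half turn about z gives the same grasp; the last joint's range is limited). The gripper opens to 85 mm and grips with 20 to 120 N. Pads are 22 mm wide; open, the fingers measure 114 mm over their backs; the gripper's body (76 mm by 85 mm) begins 54 mm behind the grasp point. The pads swing forward as they close: fully open they stand 13 mm farther back than shut.
Start: joints at [1.342, 0.26, -0.138, 1.173, 0, 1.571], TCP at [0.119, 0.511, 0.231] pointing down, gripper open.
Joint ranges: [-2.78, 2.78], [-0.83, 1.72], [-1.28, 1.37], [-1.9, 2.12], [-1.57, 1.48], [-3.14, 3.14]. Speed limits (rad/s): [2.57, 2.57, 3.14, 3.14, 3.14, 3.14].

## Interface

Orientations are given as a unit quaternion [w, x, y, z].
In Python, from plant import arm, fingers, optics, order gives the robot as it stands. Calls block until the motion is done:
- arm.move_ptp(position, orientation): joint-space move of the TCP to a pose.
- arm.move_straight(position, frame=None, v=0.15, f_stop=None): straight line of the TCP; frame=None keeps the orientation; v is the mean speed in m/s. With f_stop (N) it stops when the force on the tool has changed by that much, and returns True; else False.
- arm.goto_joints(angles): joint-space move.
- fingers.gripper_open() and fingers.close_gripper(f_grip=None): open the fingers fully, or close them until they stop; f_grip is the grip in N (None keeps the last).
- arm.wait(seconds).
- arm.solve_ik(position, orientation): joint angles nearest the present ones, or None.
- arm.get_state(): the state.
- optics.snapshot(name): name is "scene" or "top"; returns a dict with "image" (420x560x3 uint8, red, green, blue), "depth" (420x560 float32, m along the optical axis (not along the pixel's ray), 0 where there is no reading), "fov_y" (degrees; the focal length in pixels is half the picture's height over the tangent of half this angle, whatever the lens; pixels are square), "cx", "cy" (the principal point, pixels), "dist" ([k1, k2, p1, p2, k3] as OpenCV has them; the pictures are not rectified), "R" (3x3) and "t" (3): a world point X has camera coordinates R X + t. Camera axes: x right, y down, z forward; pixel columns grow to the right and rows downward; lengths in m; the calibration is good to about 2 mm. A picture is of the moment at which its call begins.
A pose or a line that the arm cannot do raises arm.Unreachable and nothing moves.
- order.hand_in(): hands the job in; it is judged then, once.
Trained networks look in the newest picture that a camera, given by its name, has taken for a name from the list of things; names that differ only in an ending like _2 or _b are one class to them, and where a whole thing is asked for, a point or a joint stands for the part that bears it (a point fixed in the world has none). Each returns a list of dicts, best first, with "conf" (0 to 1); they miss things now and then, are a little off and sometimes report something else, mostly with a low value. They report only what shows in the picture. A call takes as long as a camera call.
- optics.find_in(label, camera): "point" ([x, y, z] in m, in world coordinates, good to about 4 mm: the middle of the surface that is visible of it).
- optics.trace(label, camera): "pixels" (420x560 bool, what is visible of it).
- optics.spot_point(label, camera): "point" ([x, y, z] in m, in world coordinates, good to about 4 mm: a listed point, or the origin of a listed thing).
The state is a dict: "t": time; "joint_positions": joint angles; "dq": joint speeds; "joint_torque": joint torques, N m; "tcp_pos": TCP position; "tcp_rot": TCP orientation; "wrist_force": force on the tool from outside, world axes, zero at the start; "wrist_torque": the same for the moment, N m; "grip_width": finger opening in m; "grip_force": force on a finger pad.
Only numpy, scipy, OpenCV 4.12 (cv2) and the standard library are available. Lean on these libraries where they do the work, as an engineer would, in place of code of your own. Each camera call takes 0.05 s, during which the arm holds its last target. There are 200 camera calls.

## Task

Move the open white sample tube from the black stand into the rack hole with the green ring, pushed fully down and let go. Then pick up the sprung tweezers and hold them level with their tips just above the open mouth of that tube (a finger's breadth or two), squeezed so that the pointer stays in the green band of the gauge bar (a 12 mm tip gap), so that a colleague can lay a test strip between the tips. Finish while still holding the tweezers steady like that, touching nothing else with them, and leave the capped tubes, jars, dish and timer where they are.

Things in the scene. Friction and masses are not known exactly. Their poses are not given: they have to be found in the camera images.
- tube: Open white sample tube, 22 mm outside diameter, 85 mm tall, about 25 g, standing upright in the black stand with its foot 10 mm above the table. Origin: centre of its foot; z along the tube to the mouth.
- tube_mouth (a point): Centre of the tube's open mouth, 85 mm above its foot.
- stand: Fixed black one-hole stand, 70 x 70 x 35 mm high; hole 24 mm wide, 25 mm deep in the middle of the top, holding the tube at the start. Origin: centre of the underside.
- rack: Fixed blue tube rack, 60 mm (its x) x 190 mm (its y) x 50 mm high, a single row of four 24 mm holes, 40 mm deep, 44 mm apart along its y. Three hold capped tubes, one is free. A seated tube's foot stands 10 mm above the table and 45 mm of it shows above the rack. Origin: centre of the underside.
- hole_ring: Green flat ring, 35 mm outside, 27 mm inside, 1.5 mm thick, fixed on the rack's top round the free hole, which is any of the four. Origin: centre of the hole at the height of the rack's top (50 mm above the table); z up.
- tweezers: Steel sprung tweezers, 187 mm long, 16 mm high, about 64 g, lying flat on the table, sprung open. Origin: underside, midway between the hinges of the two arms at the closed end; x runs along the tweezers to the tips (tips at x = 170 mm), y across them to the left arm, z up. Both arms move alike.
- grip (a point): Midway between the black grip plates, 90 mm from the tweezers' origin, 8 mm above their underside. Plates 34 mm long, 16 mm high, on the arms' outsides: 39 mm over them when open (42 at their front edges), 26 mm at the 12 mm tip gap, then with parallel faces. Tip gap changes 1.9 mm per mm of this width. The spring pushes back 3 N open, 6 N at the 12 mm gap.
- gauge (a point): Middle of the green band on the gauge bar: 9 x 44 mm, 142 mm along the tweezers, fixed on top of the left arm and lying across both. From the left arm: red, 5 mm of green, then white. The black pointer on the right arm, just beside the bar, is over white when open, mid-green at a 12 mm tip gap, over red when squeezed too far; it leaves the green at 9 and 15 mm.
- tip_mid (a point): Point midway between the two tips, 170 mm along the tweezers from their origin and 8 mm above their underside.
- tip_left (a point): Inner face of the left arm's tip. Its distance to tip_right is the tip gap: 36 mm open, 12 mm at the mark, 2 mm at the stop.
- tip_right (a point): Inner face of the right arm's tip.
- tw_left (a joint): Closing angle of the left arm: 0 open, 0.0706 rad at the marked 12 mm gap, 0.1 at the stop. The right arm follows alike.
- capped1: White tube, 22 mm wide, with a red screw cap 26 mm wide, 96 mm tall, standing in another rack hole, its top 106 mm above the table. To be left alone. Origin: centre of its foot.
- capped2: White tube, 22 mm wide, with a red screw cap 26 mm wide, 96 mm tall, standing in another rack hole, its top 106 mm above the table. To be left alone. Origin: centre of its foot.
- capped3: White tube, 22 mm wide, with a red screw cap 26 mm wide, 96 mm tall, standing in another rack hole, its top 106 mm above the table. To be left alone. Origin: centre of its foot.
- jar1: White jar with a red lid, 58 mm wide, 58 mm tall, to be left alone. Origin: centre of its underside.
- jar2: White jar with a red lid, 58 mm wide, 58 mm tall, to be left alone. Origin: centre of its underside.
- dish: Closed glass dish, 92 mm wide, 18 mm high, to be left alone. Origin: centre of its underside.
- timer: White square timer, 60 x 60 x 24 mm, to be left alone. Origin: centre of its underside.

How it is judged:
By the outcome, as a careful person would: the job done as asked, in the order asked, and still so for the second after the job is handed in, while the arm keeps its last pose, push and grip.
It also fails if it takes over 67 s, if anything falls off the work surface, if the arm or the gripper's body presses on something with over 40 N, if the wrist force passes 120 N, or if a joint passes its speed limit or range.

## Working session

There is one attempt and no reset: what is moved stays moved. The work goes in short steps, each a Python script; the robot and the scene stay as the last script left them, time stands still between calls to the robot, and variables do not carry over. Pictures are saved under pics/ and viewed, at most 10 in all, crops included, and the job is handed in when it is done.

```bash
ls; mkdir -p pics
python3 - <<'E'
from plant import arm,fingers,optics,order
import cv2,numpy as np
for c in("scene","top"):
    s=optics.snapshot(c); cv2.imwrite(f"pics/{c}0.png",s["image"][:,:,::-1])
    print(c,s["fov_y"],s["cx"],s["cy"],s["dist"],np.round(s["R"],3).tolist(),np.round(s["t"],3), -np.array(s["R"]).T@s["t"])
    for l in["tube","tube_mouth","stand","rack","hole_ring","tweezers","grip","gauge","tip_mid","tip_left","tip_right","capped1","jar1","dish","timer"]:
        print(l,[(np.round(d["point"],4).tolist(),round(d["conf"],2)) for d in optics.spot_point(l,c)[:4]])
st=arm.get_state();print({k:np.round(v,3).tolist() for k,v in st.items()})
E
```

```text
pics
plant.py
scene 51.74531055445512 277.3047419329378 221.2181749131956 [-0.09889824  0.          0.          0.          0.        ] [[-0.717, 0.697, -0.004], [0.504, 0.515, -0.693], [-0.48, -0.499, -0.721]] [ 0.398 -0.222  1.277] [1.0108812  0.47450308 0.76845444]
tube [([0.6615, -0.2148, 0.0126], 0.65)]
tube_mouth [([0.6605, -0.2156, 0.0903], 0.74)]
stand [([0.6562, -0.214, 0.001], 0.8)]
rack [([0.5667, 0.1914, -0.0001], 0.78)]
hole_ring [([0.5807, 0.125, 0.0564], 0.58), ([0.5701, 0.1681, 0.0075], 0.38)]
tweezers [([0.4865, -0.1822, -0.0031], 0.81), ([0.5487, 0.2545, 0.0108], 0.66)]
grip [([0.5036, -0.0952, 0.0071], 0.93)]
gauge [([0.5078, -0.0976, 0.0077], 0.67), ([0.5083, -0.0458, 0.0157], 0.51)]
tip_mid [([0.5168, -0.0153, 0.0082], 0.81), ([0.4857, -0.184, -0.0053], 0.45)]
tip_left [([0.4999, -0.0121, 0.007], 0.7)]
tip_right [([0.6597, -0.2149, 0.0146], 0.53), ([0.5362, -0.0183, 0.0066], 0.5)]
capped1 [([0.562, 0.2142, 0.0114], 0.75), ([0.5699, 0.1684, 0.0062], 0.52), ([0.5196, -0.0145, 0.007], 0.52)]
jar1 [([0.6795, -0.0341, 0.0026], 0.57), ([0.4398, 0.3695, 0.0029], 0.57)]

[... 927 characters left out ...]
.009], 0.55)]
tip_right []
capped1 [([0.5553, 0.253, 0.0107], 0.71), ([0.4357, 0.3652, 0.0009], 0.68), ([0.6656, -0.2155, 0.0039], 0.48), ([0.5637, 0.2153, 0.0073], 0.46)]
jar1 [([0.6847, -0.0312, 0.0006], 0.73), ([0.4373, 0.3683, 0.0003], 0.72)]
dish [([0.4127, -0.3032, -0.0007], 0.86)]
timer [([0.5699, -0.3678, -0.0017], 0.85)]
{'t': 1.6, 'joint_positions': [1.342, 0.26, -0.138, 1.173, -0.0, 1.571], 'dq': [0.0, -0.001, 0.001, 0.0, -0.002, -0.001], 'joint_torque': [0.0, -40.56, 25.423, 0.001, 0.0, -0.0], 'tcp_pos': [0.119, 0.511, 0.231], 'tcp_rot': [0.0, 0.114, 0.993, 0.0], 'wrist_force': [0.151, 0.049, 0.799], 'wrist_torque': [-0.045, 0.011, -0.013], 'grip_force': 0.0, 'grip_width': 0.085}
```

Run:
```python
import cv2
for c in("scene","top"):
    cv2.imwrite(f"pics/{c}0b.png",cv2.resize(cv2.imread(f"pics/{c}0.png"),(800,600),interpolation=cv2.INTER_CUBIC))
```

```text
(no output)
```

View pics/scene0b.png

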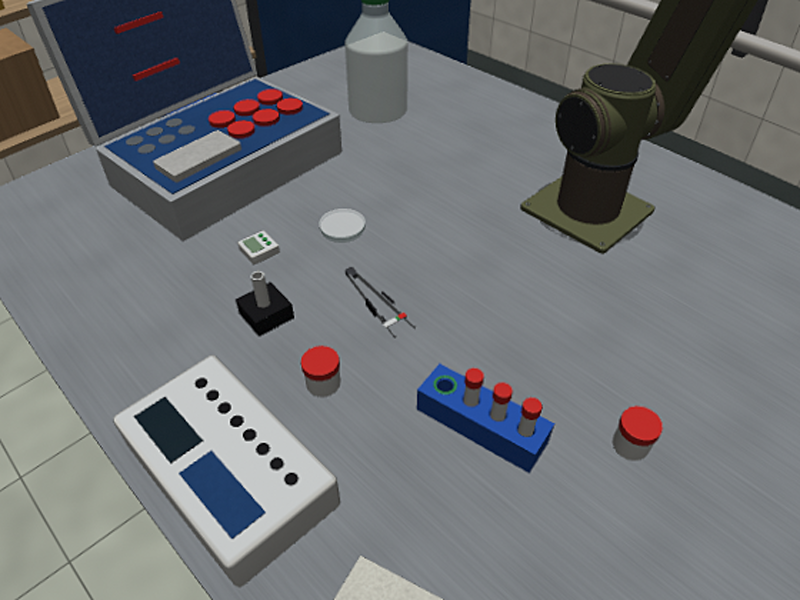

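View pics/top0b.png

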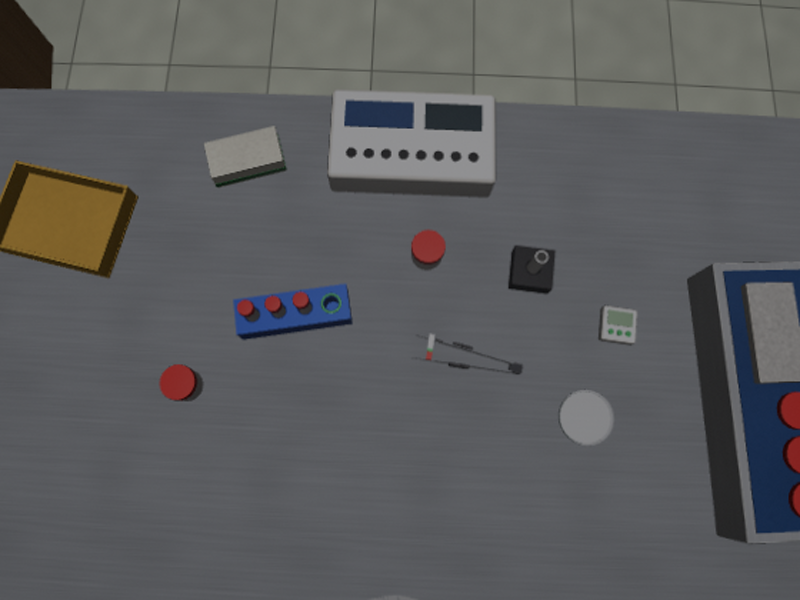

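The scene shot shows the tube in its stand (258,290), the ring on the rack's end hole (445,384) with one capped neighbour, and the tweezers at (375,300) with their tips pointing to the rack. The top shot agrees: mouth at (541,257), ring at (331,303), red and green gauge at (430,348). Next I'll refine the positions by colour and depth, and read the gripper interface's docs.

Run:
```python
from h import *
a=np.radians(10.8); X=np.array([.6592,-.2148])
best=None
for y in(a,a+np.pi):
    j=arm.solve_ik([*X,.2],down(y)); j2=arm.solve_ik([.579,.1255,.2],down(y)); print(np.round(j,2),None if j2 is None else np.round(j2,2))
    if best is None or abs(j[5])+abs(j2[5])<best[0]: best=(abs(j[5])+abs(j2[5]),y)
y=best[1];print("yaw",y)
arm.move_ptp([*X,.19],down(y));st()
arm.move_straight([*X,.056],v=.15,f_stop=8);st()
fingers.close_gripper(30);st()
arm.move_straight([*X,.17],v=.15);s0=st()
# tube in hand
for c in("scene","top"):
    s=snap(c,f"pics/hand_{c}.png");P=cloud(s);crop(s,[*X,.15],50,f"pics/handc_{c}.png",6)
    print(c,[(np.round(d["point"],4).tolist(),round(d["conf"],2)) for l in("tube","tube_mouth") for d in optics.spot_point(l,c)[:2]])
```

```text
[-0.32  0.57  0.28  1.28  0.    1.07] [ 0.21  0.39 -0.03  1.15  0.    1.6 ]
[-0.32  0.57  0.28  1.28  0.   -2.07] [ 0.21  0.39 -0.03  1.15  0.   -1.55]
yaw 0.1884955592153876
t 4.87 tcp [ 0.6595 -0.2137  0.1902] F [0.8 0.4 1.3] w 0.0851 gf 0.0
t 5.91 tcp [ 0.6601 -0.215   0.0571] F [0.2 0.4 0.6] w 0.0849 gf 0.0
t 6.51 tcp [ 0.6595 -0.2149  0.0564] F [-0.2  0.3  2.1] w 0.0214 gf 29.4
t 7.42 tcp [ 0.6585 -0.2146  0.1688] F [0.  0.6 0. ] w 0.0211 gf 29.5
pics/handc_scene.png origin 126 124
scene [([0.5051, -0.0937, 0.0045], 0.65), ([0.6569, -0.2135, 0.1271], 0.59), ([0.6561, -0.2131, 0.2027], 0.71)]
pics/handc_top.png origin 333 122
top [([0.6597, -0.2111, 0.119], 0.47), ([0.658, -0.216, 0.2058], 0.56), ([0.5059, -0.0146, 0.0101], 0.18)]
```

View pics/tw_top.png

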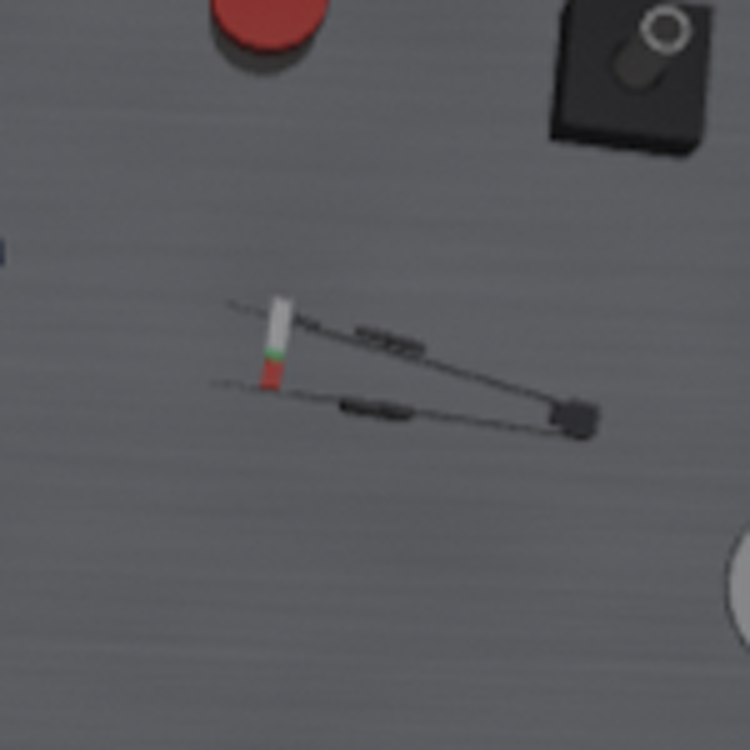

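Run:
```python
from h import *
y=np.radians(10.8);X=np.array([.5787,.1254])
arm.move_ptp([*X,.18],down(y));arm.move_straight([*X,.108],v=.15);arm.wait(.2);st()
ims=[]
for c in("scene","top"):
    s=snap(c);u,v=project(s,[*X,.06])[0].astype(int);ims.append(cv2.resize(s["image"][v-30:v+30,u-30:u+30,::-1],(390,390),interpolation=cv2.INTER_CUBIC))
    P=cloud(s);R=np.hypot(P[...,0]-X[0],P[...,1]-X[1])
    hsv=cv2.cvtColor(s["image"],cv2.COLOR_RGB2HSV)
    for zl,zh in((.06,.075),(.075,.09)):
        m=(R<.02)&(P[...,2]>zl)&(P[...,2]<zh)&(hsv[...,1]<60); 
        q=P[m];print(c,zl,m.sum(),q.mean(0) if len(q) else None)
        if len(q)>15:
            from scipy.optimize import least_squares
            r=least_squares(lambda p:np.hypot(q[:,0]-p[0],q[:,1]-p[1])-.011,X,loss="soft_l1",f_scale=.001);print("  axis",r.x,np.std(r.fun))
cv2.imwrite("pics/hover.png",np.hstack(ims))
```

```text
t 9.87 tcp [0.5798 0.1255 0.1093] F [-0.1  0.1  0.1] w 0.0215 gf 29.5
scene 0.06 17 [0.58787405 0.13004809 0.07134963]
  axis [0.57941786 0.12534062] 0.0006933719073269086
scene 0.075 42 [0.58757125 0.13104566 0.08213891]
  axis [0.57999218 0.12535653] 0.0007578408221251339
top 0.06 0 None
top 0.075 0 None
```

View pics/hover.png

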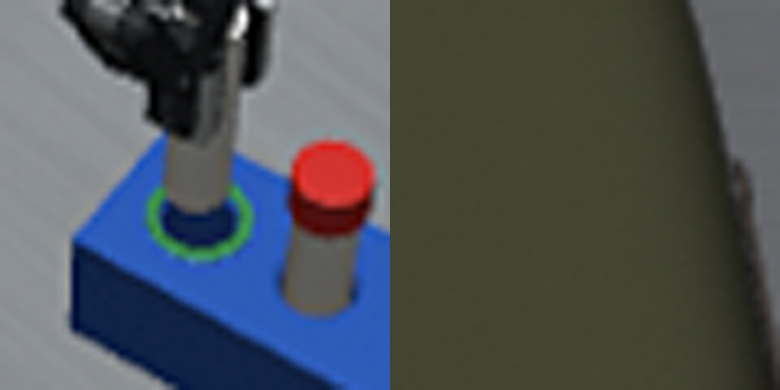

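The left half shows the tube foot (198,205) centred over the ring (200,218), and the top camera is blocked by the arm. I'll insert it with a force stop and a small search.

Run:
```python
from h import *
X=np.array([.5778,.1256])
print(np.round([arm.get_state()["tcp_pos"] for _ in range(4)],4))
offs=[(0,0)]+[(r*np.cos(t),r*np.sin(t)) for r in(.0012,.0024) for t in np.arange(6)*np.pi/3]
for o in offs:
    p=X+o
    arm.move_straight([*p,.103],v=.1)
    hit=arm.move_straight([*p,.056],v=.05,f_stop=6)
    s=st();print(np.round(o,4),hit)
    if s["tcp_pos"][2]<.062 or s["t"]>25: break
```

```text
[[0.5794 0.1256 0.109 ]
 [0.5794 0.1256 0.109 ]
 [0.5794 0.1256 0.109 ]
 [0.5794 0.1256 0.109 ]]
t 11.12 tcp [0.5779 0.1259 0.0563] F [-0.4  0.4  4.2] w 0.0212 gf 29.8
[0 0] True
```

The tube seated at the same TCP height it was gripped at, so it is fully down.

Tweezers: the gripper's minimum of 20 N at the plates would squeeze them to the stop. The arms look parallel at the 12 mm gap. If the 22 mm pads sit about 18–40 mm ahead of the hinge, 20 N on the front pad edge gives 0.80 N·m and on the rear edge 0.36 N·m. The spring torque there is 6 N × 90 mm = 0.54 N·m, between the two, so the arms should settle flat on the pads at about 12 mm. I'll press the tube home, release it, look at both, then try that grip.

Run:
```python
from h import *
X=np.array([.5778,.1256])
arm.move_straight([*X,.052],v=.03,f_stop=10);st()
fingers.gripper_open();arm.move_straight([*X,.2],v=.2)
arm.move_ptp([.4937,-.1558,.14],down(np.radians(-10.2)));st()
ims=[]
s=snap("scene");P=cloud(s)
print([(l,np.round(d["point"],4).tolist(),round(d["conf"],2)) for l in("tube","tube_mouth","tip_mid","gauge","grip") for d in optics.spot_point(l,"scene")[:2]])
m=(np.hypot(P[...,0]-.579,P[...,1]-.1255)<.02)&(P[...,2]>.06);print("tube top z",np.percentile(P[m][:,2],[50,95,100]),m.sum())
for X3,r in(([.579,.1255,.07],35),([.5,-.13,.01],50)):
    u,v=project(s,X3)[0].astype(int);ims.append(cv2.resize(s["image"][v-r:v+r,u-r:u+r,::-1],(400,400),interpolation=cv2.INTER_CUBIC))
cv2.imwrite("pics/seated.png",np.hstack(ims))
```

```text
t 11.33 tcp [0.5787 0.126  0.056 ] F [-1.3 -0.1  7.3] w 0.0217 gf 30.2
t 14.0 tcp [ 0.4944 -0.1552  0.14  ] F [ 1.1 -0.4  0.5] w 0.0854 gf 0.0
[('tube', [0.5795, 0.1235, 0.0111], 0.63), ('tube', [0.5682, 0.1708, 0.0078], 0.59), ('tube_mouth', [0.576, 0.1263, 0.0925], 0.75), ('tube_mouth', [0.5836, 0.1239, 0.0545], 0.65), ('tip_mid', [0.5197, -0.0165, 0.0058], 0.63), ('gauge', [0.5097, -0.0447, 0.0142], 0.81), ('grip', [0.6562, -0.2164, 0.0039], 0.7), ('grip', [0.5048, -0.0934, 0.0084], 0.64)]
tube top z [0.0842294  0.09665915 0.0991525 ] 185
```

View pics/seated.png

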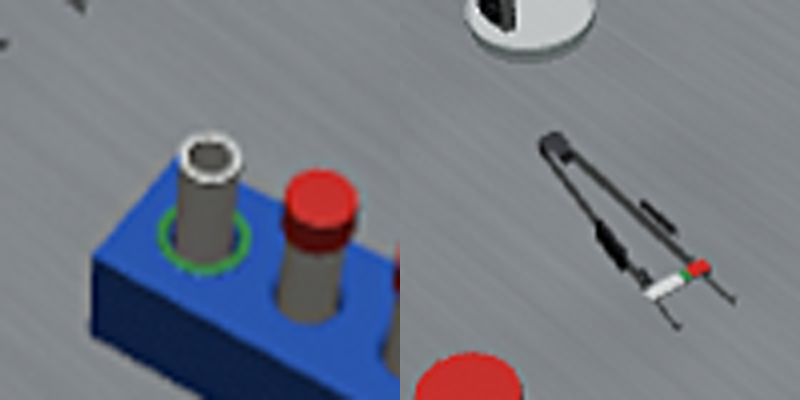

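View pics/tw_scene.png

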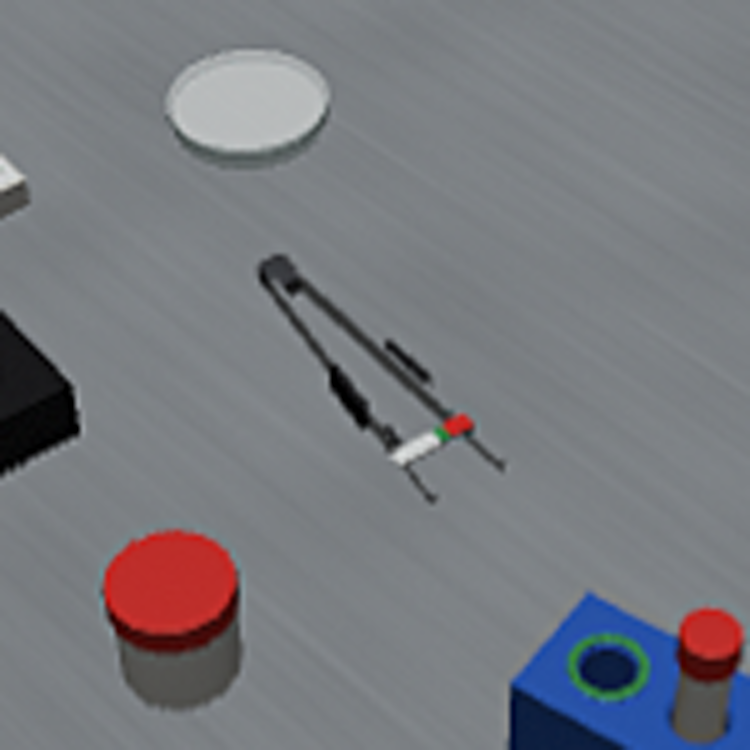

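The left half shows the tube seated in the ring (mouth at (210,157), depth top about 95 mm). The right half and the crop show the tweezers unmoved, with slim bare arms between the block (555,145) and the plates. Now the grip.

Run:
```python
from h import *
G=[.4937,-.1558]
print(arm.move_straight([*G,.003],v=.12,f_stop=6));st()
fingers.close_gripper(20);arm.wait(.2);st()
ims=[]
for c in("scene","top"):
    s=snap(c);u,v=project(s,[.508,-.09,.01])[0].astype(int);r=42
    ims.append(cv2.resize(s["image"][v-r:v+r,u-r:u+r,::-1],(400,400),interpolation=cv2.INTER_CUBIC))
    print(c,[(l,np.round(d["point"],4).tolist(),round(d["conf"],2)) for l in("tip_mid","tip_left","tip_right","gauge") for d in optics.spot_point(l,c)[:2]])
cv2.imwrite("pics/grip1.png",np.hstack(ims))
```

```text
False
t 15.59 tcp [ 0.4943 -0.156   0.0036] F [ 0.2 -0.2  0.1] w 0.0855 gf 0.0
t 16.43 tcp [ 0.4937 -0.1555  0.0035] F [-0.4  1.9  5.8] w 0.0169 gf 19.8
scene [('tip_mid', [0.5175, -0.0148, 0.0064], 0.66), ('tip_mid', [0.4875, -0.1814, -0.0016], 0.47), ('tip_left', [0.5129, -0.0117, 0.0081], 0.51), ('tip_right', [0.5256, -0.0175, 0.0074], 0.5), ('gauge', [0.522, -0.0483, 0.0155], 0.74)]
top [('tip_mid', [0.5201, -0.0158, 0.0069], 0.61), ('tip_mid', [0.5698, -0.3668, 0.0017], 0.16), ('tip_left', [0.5165, -0.0112, 0.0111], 0.51), ('tip_left', [0.5771, 0.129, 0.0113], 0.16), ('gauge', [0.5189, -0.0403, 0.0145], 0.77)]
```

View pics/grip1.png

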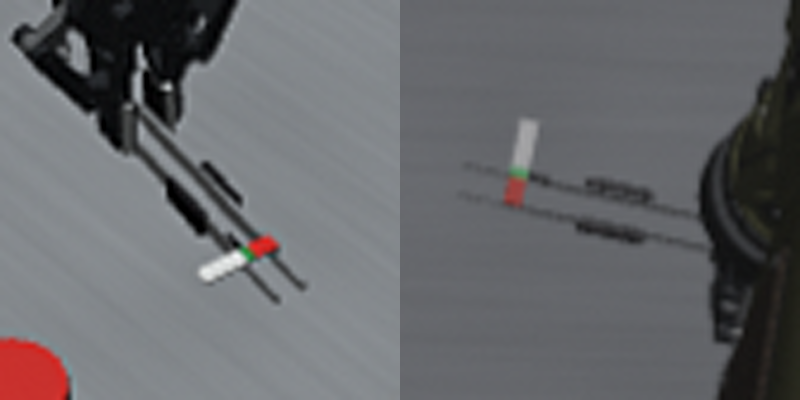

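The grip self-centred: the arms are parallel, and in the top half the pointer (540,178) lines up with the green band (519,174). The 16.9 mm pad width fits parallel arms. Next I'll lift, check it's level, and move over the tube.

```bash
cat > look.py <<'E'
from h import *
def report(tip,r=28,name=None):
    ims=[]
    tip=np.array(tip);d=np.array([.178,.984,0])
    for c in("scene","top"):
        s=snap(c);P=cloud(s);hsv=cv2.cvtColor(s["image"],cv2.COLOR_RGB2HSV).astype(int)
        print(c,[(l,np.round(x["point"],4).tolist(),round(x["conf"],2)) for l in("tip_mid","tip_left","tip_right","gauge","grip","tube_mouth") for x in optics.spot_point(l,c)[:1]])
        a=(P-tip)@d; lat=(P-tip)@np.array([.984,-.178,0])
        m=(abs(lat)<.03)&(a>-.11)&(a<.015)&(abs(P[...,2]-tip[2])<.03)
        if m.sum()>10: print("  slope",np.polyfit(a[m],P[m][:,2],1),m.sum())
        for lo,hi in((-.112,-.06),(-.034,-.02),(-.018,.005)):
            k=m&(a>lo)&(a<hi)
            if k.any(): print("  ",lo,hi,"z",np.round(np.percentile(P[k][:,2],[20,50,90]),4),k.sum())
        u,v=project(s,tip-d*.04)[0].astype(int);ims.append(cv2.resize(s["image"][v-r:v+r,u-r:u+r,::-1],(400,400),interpolation=cv2.INTER_CUBIC))
    if name: cv2.imwrite(name,np.hstack(ims))
E
python3 - <<'E'
from look import *
arm.move_straight([.4937,-.1555,.06],v=.08);st()
arm.move_straight([.4937,-.1555,.17],v=.12);st()
arm.move_straight([.5537,-.0145,.17],v=.12);arm.wait(.2);st()
report([.579,.1255,.1745],28,"pics/over.png")
E
```

```text
t 17.8 tcp [ 0.4933 -0.1554  0.0596] F [ 0.5  0.8 -0.8] w 0.017 gf 19.6
t 18.87 tcp [ 0.493  -0.1553  0.1692] F [-0.6 -0.8 -0.8] w 0.0172 gf 19.6
t 20.49 tcp [ 0.5536 -0.0151  0.1701] F [ 0.3  0.1 -0.3] w 0.0169 gf 19.6
scene [('tip_mid', [0.5763, 0.1248, 0.1743], 0.94), ('tip_left', [0.573, 0.1246, 0.1771], 0.68), ('tip_right', [0.5852, 0.125, 0.1703], 0.71), ('gauge', [0.5807, 0.0927, 0.1826], 0.68), ('grip', [0.5656, 0.0463, 0.173], 0.93), ('tube_mouth', [0.5765, 0.1281, 0.0923], 0.8)]
  slope [0.01787418 0.18056715] 479
   -0.112 -0.06 z [0.1741 0.1805 0.1841] 238
   -0.034 -0.02 z [0.1817 0.1836 0.1854] 101
   -0.018 0.005 z [0.1753 0.1776 0.1799] 50
top [('tip_mid', [0.577, 0.1241, 0.1723], 0.62), ('tip_left', [0.5731, 0.124, 0.1779], 0.53), ('tip_right', [0.582, 0.126, 0.1741], 0.63), ('gauge', [0.5795, 0.0968, 0.1809], 0.68), ('grip', [0.5666, 0.0493, 0.1723], 0.54), ('tube_mouth', [0.5785, 0.1264, 0.0937], 0.44)]
  slope [0.00347114 0.17870873] 220
   -0.112 -0.06 z [0.172  0.1795 0.1826] 31
   -0.034 -0.02 z [0.1795 0.1816 0.1838] 88
   -0.018 0.005 z [0.1737 0.1755 0.1784] 34
```

View pics/over.png

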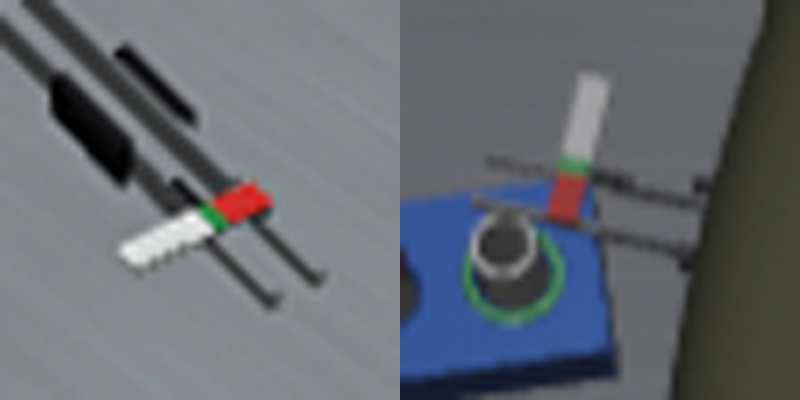

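Level hold is confirmed: the grip and tip points are both about 0.173 m high, and the pointer in the scene half (185,190) leads to the green (213,217). I'll go down to the final height and rectify the gauge area from both cameras for a finer reading.

Run:
```python
from look import *
p=[.5541,-.0128,.1155]
arm.move_straight(p,v=.08);arm.wait(.5);s=st()
T=np.array(s["tcp_pos"]);q=s["tcp_rot"];M=Rn.from_quat([q[1],q[2],q[3],q[0]]).as_matrix()
d=np.array([np.cos(np.radians(79.8)),np.sin(np.radians(79.8)),0]);n=np.array([-d[1],d[0],0]);print("tool axes",np.round(M,3).tolist())
tip=np.array([T[0],T[1],0])+.1415*d+[0,0,T[2]+.0045];print("tip",tip)
out=[]
for c in("scene","top"):
    s=snap(c);P=cloud(s);pts=[]
    print(c,[(l,np.round(x["point"],4).tolist(),round(x["conf"],2)) for l in("tip_mid","tip_left","tip_right","gauge","grip","tube_mouth") for x in optics.spot_point(l,c)[:1]])
    k=.2e-3  # m per pixel; x: along from 100..180mm, y: left arm up, +-40..
    W,H=400,300; gx,gy=np.meshgrid(np.arange(W),np.arange(H))
    al=(gx*k+.100-.170);la=(H/2-gy)*k
    X=tip+al[...,None]*d+la[...,None]*n;X[...,2]=tip[2]+.008
    uv=project(s,X).reshape(H,W,2).astype(np.float32)
    im=cv2.remap(s["image"][:,:,::-1].copy(),uv[...,0],uv[...,1],cv2.INTER_CUBIC)
    out.append(cv2.resize(im,(800,600))[50:350+50] if 0 else im)
cv2.imwrite("pics/rect.png",cv2.resize(np.hstack(out),(800,300)))
```

```text
t 22.52 tcp [ 0.5542 -0.0128  0.1156] F [ 0.5 -0.1 -0. ] w 0.0166 gf 19.6
tool axes [[0.177, 0.984, 0.0], [0.984, -0.177, -0.0], [0.0, 0.0, -1.0]]
tip [0.57923863 0.12642366 0.12013388]
scene [('tip_mid', [0.5776, 0.1241, 0.1195], 0.85), ('tip_left', [0.5723, 0.1295, 0.1201], 0.9), ('tip_right', [0.5858, 0.1257, 0.117], 0.64), ('gauge', [0.5814, 0.098, 0.1245], 0.76), ('grip', [0.5704, 0.0509, 0.1195], 0.57), ('tube_mouth', [0.5804, 0.1232, 0.0924], 0.65)]
top [('tip_mid', [0.5807, 0.1232, 0.119], 0.63), ('tip_left', [0.5739, 0.1276, 0.1217], 0.46), ('tip_right', [0.5847, 0.1277, 0.12], 0.56), ('gauge', [0.5785, 0.1007, 0.1263], 0.71), ('grip', [0.5678, 0.049, 0.1171], 0.7), ('tube_mouth', [0.5809, 0.1258, 0.092], 0.41)]
```

View pics/rect.png

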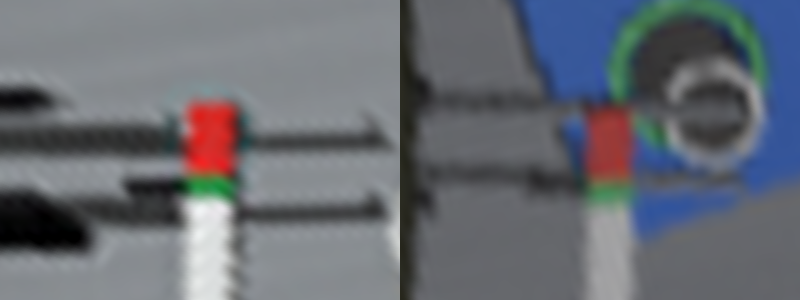

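The rectified view shows the pointer at the green in both: (155,187) against green 178–196 in the left half, and (548,183) against 182–203 in the right half. The right one sits near the red edge, so I'll check the tip closure numerically against the opening picture.

Run:
```python
from h import *
d=np.array([np.cos(np.radians(79.8)),np.sin(np.radians(79.8)),0]);n=np.array([-d[1],d[0],0])
tipnow=np.array([.5789,.1262,.120]);tip0=np.array([.519,-.0158,.008])
for c in("scene","top"):
    s=snap(c);im0=cv2.imread(f"pics/{c}0.png")[:,:,::-1].astype(np.float32)
    for nm,im,tip in(("open",im0,tip0),("now",s["image"].astype(np.float32),tipnow)):
        la=np.arange(-.03,.03,.0002);res=[]
        for al in np.arange(-.014,-.002,.001):
            X=tip+al*d+la[:,None]*n;uv=project(s,X).astype(np.float32)
            g=cv2.remap(im,uv[None,:,0],uv[None,:,1],cv2.INTER_CUBIC)[0].mean(1)
            g=g-cv2.blur(g[:,None],(1,61))[:,0]
            L=la>(.0 if nm=="open" else .0);pk=lambda m:la[m][np.argmin(g[m])]
            res.append((pk(L),pk(~L)))
        r=np.array(res)*1e3;print(c,nm,"L",np.round(np.median(r[:,0]),1),"R",np.round(np.median(r[:,1]),1),"sep",np.round(np.median(r[:,0]-r[:,1]),2),np.round(r[:,0]-r[:,1],1))
    # pointer vs green, on several heights
    hsv=cv2.cvtColor(s["image"],cv2.COLOR_RGB2HSV).astype(int)
    P=cloud(s);m=(abs(hsv[...,0]-65)<20)&(hsv[...,1]>60)&(np.linalg.norm(P[...,:2]-(tipnow-.028*d)[:2],axis=-1)<.012)&(P[...,2]>.1)
    q=on_plane(s,np.argwhere(m)[:,::-1],.128);print(" green lat mm",np.round((q-tipnow)@n*1e3,1).mean(),m.sum())
st()
```

```text
scene open L 17.5 R -20.4 sep 37.9 [37.4 37.6 37.6 37.8 37.8 37.8 38.  38.2 38.6 39.  39.4 39.4]
scene now L 6.0 R -8.4 sep 14.4 [14.4 14.4 14.6 14.6 14.6 14.4 14.4 14.4 14.4 14.4 14.4 14.2]
 green lat mm -7.942857142857143 7
top open L 18.7 R -19.4 sep 37.6 [37.2 37.  37.2 37.8 38.2 37.6 37.  37.4 37.6 38.8 39.6 40. ]
top now L 9.4 R -0.0 sep 10.0 [11.4 11.8 23.  16.   8.4  1.   0.8  9.8 10.  10.  10.2 10. ]
 green lat mm -9.285714285714286 7
t 23.32 tcp [ 0.5541 -0.0128  0.1155] F [ 0.1 -0.2 -0.9] w 0.017 gf 19.6
```

Closure measured in the scene camera is 23.5 mm, so the tip gap is about 11.4 mm, inside the 9–15 mm band. The tips are level, about 25 mm above the mouth and within about 2 mm of its centre. Handing in.

```bash
python3 -c "
from h import *
st();print(order.hand_in())"
```

```text
t 23.32 tcp [ 0.5541 -0.0128  0.1155] F [ 0.1 -0.2 -0.9] w 0.017 gf 19.6
the job is handed in; nothing more can be done
None
```

I handed the job in at 23 s: the tube is fully seated and released in the green-ringed hole, and the tweezers are held level about 25 mm above its mouth with a measured tip gap of about 11.4 mm, inside the green band.

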